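# Put the washed serving ware away in the counter caddy

### The arm

A 6-joint arm with a two-finger parallel gripper is mounted at the origin on the work surface. World frame = base frame: x ahead of the robot, y to its left, z up, the work surface at z = 0. Lengths are in m, angles in rad, forces in N, time in s.
With the tool pointing down it reaches from about 0.375 to 0.9 m from the base axis. Payload 3.1 kg.
Tool frame: the origin (TCP) lies on the centre line of the jaws, within the pads' length; the fingertips stand 17 mm ahead of it and the grasp point (between the pads) lies 2 mm behind it (manip.finger_overhang is the distance from the TCP to the fingertips, in m); z points along the fingers, y is the line along which they close (so a half turn about z gives the same grasp; the last joint's range is limited). The gripper opens to 87 mm and grips with 3 to 60 N. Pads are 19 mm wide; open, the fingers measure 117 mm over their backs; the gripper's body (75 mm by 190 mm) begins 51 mm behind the grasp point.
Start: joints at [0.934, 0.527, 1.433, -0, 1.181, -0.178], TCP at [0.276, 0.561, 0.24] pointing down, gripper open.
Joint ranges: [-3.08, 3.08], [-0.75, 2.2], [0.22, 2.44], [-1.43, 4.57], [0, 2.65], [-2.85, 2.85]. Speed limits (rad/s): [2.79, 2.79, 3.14, 3.14, 3.14, 3.14].

### API

Orientations are given as a unit quaternion [w, x, y, z].
In Python, from workcell import manip gives the robot as it stands.
- The arm moves only by the shell command python3 -m creep 'ROWS' [OPENING] [FORCE]. ROWS is JSON, a list that holds one entry, the list of rows, each a list of 6 numbers: the shift along the world's x, y, z as a fraction of full scale, then the turn, a rotation vector about the world's x, y, z as a fraction of full scale. In form: [[[tx, ty, tz, ax, ay, az], ...]]. A call has 1 to 20 rows; each row is the pose to reach, as a shift and turn from the pose commanded when the call began; what a row does not reach only later rows make up. Full scale, the value 1, is 0.12 m for a shift and pi/2 rad for a turn. A row lasts 1/8 s, in which the tool goes at most 62.5 mm and 10.7 degrees, less where a joint would pass 70% of its speed; a pose out of reach is approached as far as the arm can. A call with a number of a shift or a turn outside -1 to 1 is refused whole. A call with a gripper value outside its range is refused whole. OPENING is the opening, from -1 (shut) to 1 (fully open), set as the call begins (- or left out, the last holds). The fingers move at their own pace and stop on an object; FORCE is the grip in N (left out, the last holds). Time passes only in rows, so rows that repeat a pose let the fingers close. It gives the time, the measured TCP pose, the force, the opening and the grip force at its end, in the units of the state.
- manip.read_state(): the state, without advancing time (a new reading comes with each control period).
- manip.snapshot(name): name is "scene" or "top" or "wrist"; returns (picture, depth): 420x560x3 uint8, red, green, blue; 420x560 float32, m along the optical axis (not along the pixel's ray), 0 where there is no reading.
- manip.get_calibration(name): a dict with "fx", "fy", "cx", "cy" (pixels), "rvec" (rotation vector, rad) and "tvec" (3), from world to camera coordinates, as OpenCV has them; the wrist camera has in their place "T_tool_cam" (4x4, takes a point from camera to tool coordinates, whose origin is the TCP and whose axes are the flange's). Camera axes: x right, y down, z forward; pixel columns grow to the right and rows downward; lengths in m; the calibration is good to about 2 mm. The wrist camera is an equidistant fisheye: a pixel r from the principal point sees the ray r / f radians off the axis. A picture is of the moment at which its call begins: read the wrist's pose just before it. get_calibration takes no time and is no camera call.
- manip.sign_off(): hands the job in; it is judged then, once.
Trained networks look in the newest picture that a camera, given by its name, has taken for a name from the list of things; names that differ only in an ending like _2 or _b are one class to them, and where a whole thing is asked for, a point or a joint stands for the part that bears it (a point fixed in the world has none). Each returns a list of dicts, best first, with "p" (0 to 1); they miss things now and then, are a little off and sometimes report something else, mostly with a low value. They report only what shows in the picture. A call takes as long as a camera call. They do not tell look-alikes from the thing itself.
- manip.cut_out(camera, query): "mask" (420x560 bool, what is visible of it).
- manip.spot_point(camera, query): "centre" ([x, y, z] in m, in world coordinates, good to about 4 mm: a listed point, or the origin of a listed thing).
The state is a dict: "time_s": time; "joints": joint angles; "qvel": joint speeds; "effort": joint torques, N m; "eef_pos": TCP position; "eef_rot": TCP orientation; "wrist_force": force on the tool from outside, world axes, zero at the start; "moment": the same for the moment, N m; "width": opening from 0.0 (shut) to 1.0 (fully open); "gripper_force": force on a finger pad.
Only numpy, scipy, OpenCV 4.12 (cv2) and the standard library are available. Lean on these libraries where they do the work, as an engineer would, in place of code of your own. Each camera call takes 0.05 s, during which the arm holds its last target. There are 200 camera calls.

### The job

Put the washed serving ware away in the wooden caddy: stand the larger wooden board on its long edge in the rack's back slot and the smaller one on its long edge in the front slot, each fully down and about centred along its slot, leaving the middle slot empty. Nest both loose steel cups, upright and fully home, on the cup that already stands in the caddy's bay. Let go of everything, and do not shift or knock over the other things on the counter.

Things in the scene. Friction and masses are not known exactly. Their poses are not given: they have to be found in the camera images.
- board_large: the larger dark wooden serving board, a 140 x 110 mm rectangle 12 mm thick, about 130 g, leaning in one of the two drip stands with its long edge down and its top tilted 0.35 rad from vertical towards the robot; origin at the middle of its lower long edge's face, x through the thickness, y along the long edge (140 mm), z from that edge up to the other long edge (110 mm)
- board_large_mid (a point): centre of the larger board
- board_small: the smaller dark wooden serving board, a 100 x 80 mm rectangle 12 mm thick, about 70 g, leaning in one of the two drip stands with its long edge down and its top tilted 0.35 rad from vertical towards the robot; origin at the middle of its lower long edge's face, x through the thickness, y along the long edge (100 mm), z from that edge up to the other long edge (80 mm)
- board_small_mid (a point): centre of the smaller board
- cup_a: loose steel sauce cup, round and tapered: 34 mm across at the base, 60 mm across at the rim, 60 mm tall, wall 3 mm, thick bottom 20 mm; origin at the centre of its underside, z to the mouth. Fully nested, each cup stands 20 mm higher than the one below
- cup_b: loose steel sauce cup, round and tapered: 34 mm across at the base, 60 mm across at the rim, 60 mm tall, wall 3 mm, thick bottom 20 mm; origin at the centre of its underside, z to the mouth. Fully nested, each cup stands 20 mm higher than the one below (same as cup_a)
- cup_stored: the cup that already stands in the caddy's cup bay: steel sauce cup, round and tapered: 34 mm across at the base, 60 mm across at the rim, 60 mm tall, wall 3 mm, thick bottom 20 mm; origin at the centre of its underside, z to the mouth. Fully nested, each cup stands 20 mm higher than the one below
- caddy: fixed wooden serving-ware caddy, base board 170 (x) x 260 (y) x 12 mm; on its +y half a rack of four upright dividers forming three parallel slots 34 mm apart, on its -y half the cup bay; x points from the front slot (nearest the robot) to the back slot; origin at the centre of its underside
- slot_front (a point): front slot of the caddy's rack; point at the middle of the slot's floor (12 mm above the counter), x across the slot, y along it. The slot is 18 mm wide, 110 mm long and 45 mm deep, between wooden dividers with rounded tops; longer boards stick out at both ends
- slot_middle (a point): middle slot of the caddy's rack; point at the middle of the slot's floor (12 mm above the counter), x across the slot, y along it. The slot is 18 mm wide, 110 mm long and 45 mm deep, between wooden dividers with rounded tops; longer boards stick out at both ends
- slot_back (a point): back slot of the caddy's rack; point at the middle of the slot's floor (12 mm above the counter), x across the slot, y along it. The slot is 18 mm wide, 110 mm long and 45 mm deep, between wooden dividers with rounded tops; longer boards stick out at both ends
- bay (a point): centre of the cup bay on the base board (12 mm above the counter), inside a wooden collar 60 mm across and 9 mm tall
- stand_a: larger board's drip stand (fixed): steel base 100 x 120 x 8 mm with a leaning cradle that carries one board; its back plate, on the robot's side of the board, reaches 43 mm up the board, above it both faces are free; origin at the centre of its underside, the board's lower edge rests 18 mm towards the stand's +x and 22 mm above the origin
- stand_b: smaller board's drip stand (fixed): steel base 100 x 120 x 8 mm with a leaning cradle that carries one board; its back plate, on the robot's side of the board, reaches 43 mm up the board, above it both faces are free; origin at the centre of its underside, the board's lower edge rests 18 mm towards the stand's +x and 22 mm above the origin
- terminal: black card-payment terminal with keys and a small display, 170 x 75 x 30 mm, lying near the front of the counter; origin at the centre of its underside
- shaker: small glass salt shaker with a steel cap, 40 mm across, 85 mm tall; origin at the centre of its underside
- sauce_bottle: white sauce bottle, 54 mm across, 160 mm tall, towards the far side; origin at the centre of its underside
- water_bottle: clear water bottle with blue cap, 62 mm across, 190 mm tall, to the left of the caddy; origin at the centre of its underside
- paper_roll: white receipt paper roll standing on end, 56 mm across, 57 mm tall, towards the far side; origin at the centre of its underside
- marker: black marker pen, 135 x 12 x 12 mm, lying on the counter in front of the cups; origin at the centre of its underside, x along it
Mind the look-alikes: they are no part of the job. What is shaped like the board_small but pink is not meant.

How it is judged:
By the outcome, as a careful person would: the job done as asked, in the order asked, and still so for the second after the job is handed in, with the robot touching nothing.
It also fails if it takes over 72 s, if anything falls off the work surface, if the arm or the gripper's body presses on something with over 40 N, if the wrist force passes 120 N, or if a joint passes its speed limit or range.

## Working session

There is one attempt and no reset: what is moved stays moved. The work goes in short steps, Python scripts to look and compute and a shell command to move; the robot and the scene stay as the last step left them, time stands still between calls to the robot, and variables do not carry over. Pictures are saved under pics/ and viewed, at most 10 in all, crops included, and the job is handed in when it is done.

```bash
mkdir -p pics; ls
cat > h.py <<'E'
import numpy as np,cv2
from workcell import manip
from scipy.spatial.transform import Rotation as R
def world(cam,depth):
    c=manip.get_calibration(cam);v,u=np.mgrid[:420,:560]
    P=np.stack([(u-c['cx'])/c['fx']*depth,(v-c['cy'])/c['fy']*depth,depth],-1)
    M=R.from_rotvec(np.ravel(c['rvec'])).as_matrix()
    return (P-np.ravel(c['tvec']))@M
E
python3 - <<'E'
from h import *
np.set_printoptions(precision=4,suppress=True)
for c in ['scene','top']:
    p,d=manip.snapshot(c);cv2.imwrite(f'pics/{c}0.png',p[:,:,::-1]);W=world(c,d);np.save(c+'W.npy',W)
    for q in ['board_large_mid','board_small_mid','board_large','board_small','cup_a','cup_stored','caddy','slot_front','slot_back','bay','stand_a','stand_b','marker','shaker','sauce_bottle','water_bottle','paper_roll','terminal']:
        print(c,q,[(round(r['p'],2),np.array(r['centre']).round(3).tolist()) for r in manip.spot_point(c,q)][:4])
s=manip.read_state();print(s)
E
```

```text
pics
scene board_large_mid [(0.44, [0.477, 0.308, 0.012]), (0.42, [0.521, 0.264, -0.001])]
scene board_small_mid [(0.85, [0.61, -0.095, 0.061]), (0.81, [0.316, -0.343, 0.0]), (0.77, [0.388, -0.492, 0.006]), (0.77, [0.244, 0.244, 0.004])]
scene board_large [(0.68, [0.63, -0.339, 0.024]), (0.28, [0.441, -0.213, 0.001])]
scene board_small [(0.83, [0.627, -0.094, 0.024]), (0.8, [0.384, -0.538, 0.004]), (0.75, [0.217, 0.212, 0.006]), (0.55, [0.272, -0.354, 0.004])]
scene cup_a [(0.81, [0.44, -0.21, 0.0]), (0.79, [0.463, -0.342, 0.001])]
scene cup_stored [(0.8, [0.537, 0.19, 0.013])]
scene caddy [(0.89, [0.522, 0.262, 0.001])]
scene slot_front [(0.59, [0.479, 0.304, 0.012])]
scene slot_back []
scene bay [(0.85, [0.542, 0.191, 0.012]), (0.53, [0.542, 0.322, 0.013])]
scene stand_a [(0.82, [0.608, -0.09, -0.002]), (0.68, [0.612, -0.343, -0.001])]
scene stand_b [(0.82, [0.608, -0.09, -0.002]), (0.68, [0.612, -0.343, -0.001])]
scene marker [(0.45, [0.349, -0.178, -0.004])]
scene shaker [(0.7, [0.522, 0.001, 0.004])]
scene sauce_bottle [(0.57, [0.752, 0.042, 0.002]), (0.55, [0.52, 0.001, 0.001])
[... 1323 characters left out ...]
 0.001])]
top water_bottle [(0.72, [0.621, 0.502, 0.001])]
top paper_roll [(0.76, [0.746, -0.15, -0.008]), (0.47, [0.612, -0.097, 0.056]), (0.33, [0.519, -0.004, -0.002])]
top terminal [(0.83, [0.374, -0.026, 0.003])]
{'time_s': 1.9, 'joints': array([ 0.9345,  0.5275,  1.4327,  0.    ,  1.1814, -0.1785]), 'qvel': array([-0.0007, -0.0004, -0.001 , -0.0014, -0.001 ,  0.0007]), 'effort': array([  0.0002, -44.0011, -17.6979,   0.0633,   0.0506,  -0.    ]), 'eef_pos': array([0.2762, 0.5606, 0.2396]), 'eef_rot': array([0.    , 0.2269, 0.9739, 0.    ]), 'wrist_force': array([ 0.6491,  0.4782, -0.4086]), 'moment': array([-0.0141,  0.0085, -0.0115]), 'gripper_force': 0.0, 'width': 1.0062879969499925}
```

View pictures.

View pics/scene0.png

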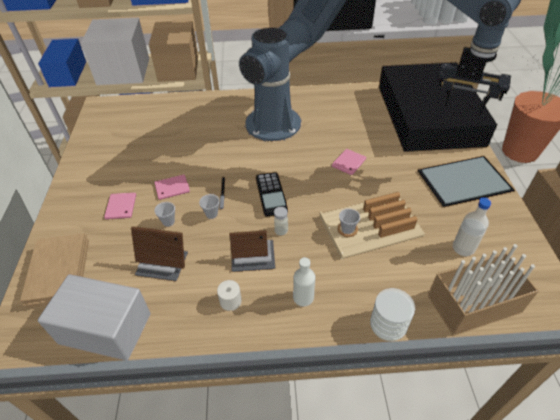

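View pics/top0.png

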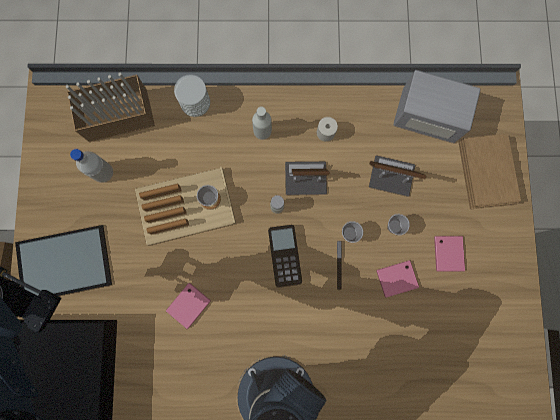

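Run:
```python
from h import *
np.set_printoptions(precision=4,suppress=True)
for c in ['scene','top']:
    W=np.load(c+'W.npy');P=W.reshape(-1,3)
    def box(x,y,z): return P[(abs(P[:,0]-x[0])<x[1])&(abs(P[:,1]-y[0])<y[1])&(P[:,2]>z[0])&(P[:,2]<z[1])]
    t=box((.3,.1),(-.45,.04),(-.03,.03));print(c,'table z',np.median(t[:,2]))
    for n,(x,y) in dict(large=((.60,.06),(-.34,.085)),small=((.60,.05),(-.095,.06))).items():
        Q=box(x,y,(.055,.14))
        m=np.median(Q,0);
        for _ in range(4):
            u,s,vt=np.linalg.svd(Q-Q.mean(0),full_matrices=False);nn=vt[2]*np.sign(vt[2][0]);r=(Q-Q.mean(0))@nn
            Q=Q[abs(r)<max(.003,2*np.std(r))]
        yaw=np.arctan2(nn[1],nn[0]);e=np.array([-np.sin(yaw),np.cos(yaw),0])
        a=Q@e;ctr=Q.mean(0)
        print(c,n,len(Q),'n',nn,'tilt',np.arcsin(nn[2]),'yaw',yaw,'c',ctr,'std',np.std(r),'len',np.percentile(a,[1,99]),'mid along',(np.percentile(a,1)+np.percentile(a,99))/2-ctr@e,'topz',np.percentile(Q[:,2],99.5), 'top pts',Q[Q[:,2]>np.percentile(Q[:,2],95)].mean(0))
    for n,x,y,z in [('c1',.464,-.34,0),('c2',.443,-.212,0),('st',.541,.187,.012)]:
        Q=box((x,.045),(y,.045),(z+.045,z+.075)); Q=Q[Q[:,2]>np.percentile(Q[:,2],50)] 
        r=box((x,.045),(y,.045),(z+.053,z+.075))
        cc,rad=cv2.minEnclosingCircle(r[:,:2].astype(np.float32));print(c,n,len(r),cc,rad,np.percentile(r[:,2],[50,98]))
    # dividers
    D=box((.51,.11),(.32,.09),(.035,.085))
    print(c,'div',len(D),D[:,2].max())
    best=None
    for th in np.arange(0,.5,.005):
        ex=np.array([np.cos(th),np.sin(th)]);p=D[:,:2]@ex
        # periodic 34mm concentration
        z=abs(np.exp(2j*np.pi*p/.034).mean())
        if best is None or z>best[0]: best=(z,th,p)
    z,th,p=best;ph=np.angle(np.exp(2j*np.pi*p/.034).mean())*.034/2/np.pi
    q=D[:,:2]@np.array([-np.sin(th),np.cos(th)])
    k=np.round((p-ph)/.034);cen=(k.min()+k.max())/2*.034+ph
    print('yaw',th,z,'ks',np.unique(k,return_counts=True),[ (np.percentile(q[k==i],2).round(4),np.percentile(q[k==i],98).round(4)) for i in np.unique(k)],'cen x',cen)
    qm=np.mean([np.percentile(q,1),np.percentile(q,99)])
    for n,o in (('front',-.034),('mid',0),('back',.034)):
        print(n,np.array([[np.cos(th),-np.sin(th)],[np.sin(th),np.cos(th)]])@[cen+o,qm])
```

```text
scene table z -0.0008709417829181808
scene large 1167 n [ 0.9098 -0.2182  0.353 ] tilt 0.36075255451894717 yaw -0.2353903418908076 c [ 0.613  -0.3349  0.0919] std 0.0015602520443149584 len [-0.2514 -0.1151] mid along -0.0005491916440809597 topz 0.1273831367983743 top pts [ 0.5995 -0.3352  0.1259]
scene small 538 n [0.9321 0.0128 0.3621] tilt 0.3705156339627282 yaw 0.013745346656140037 c [ 0.6104 -0.0965  0.0776] std 0.001672146782849777 len [-0.1535 -0.0567] mid along -0.00018206253650156212 topz 0.09943582423102358 top pts [ 0.6026 -0.0938  0.0983]
scene c1 96 (0.4630177915096283, -0.34053856134414673) 0.03145575523376465 [0.0576 0.0615]
scene c2 89 (0.4414299428462982, -0.21123404800891876) 0.031615566462278366 [0.0572 0.0612]
scene st 95 (0.5418311357498169, 0.18651387095451355) 0.030837856233119965 [0.0698 0.0749]
scene div 1143 0.060462638289804485
yaw 0.23500000000000001 0.7334688446022164 ks (array([15., 16., 17., 18.]), array([275, 281, 292, 295])) [(np.float64(0.1303), np.float64(0.2374)), (np.float64(0.1309), np.float64(0.2374)), (np.float64(0.1306), np.float64(0.2379)), (n
[... 616 characters left out ...]
z 0.10406092503052887 top pts [ 0.5968 -0.0845  0.1033]
top c1 99 (0.4599822163581848, -0.3383786380290985) 0.02976267598569393 [0.0596 0.0648]
top c2 106 (0.4395756721496582, -0.2101231962442398) 0.029958004131913185 [0.0598 0.0654]
top st 99 (0.5407102108001709, 0.1882835477590561) 0.029752271249890327 [0.0719 0.0764]
top div 1109 0.0653151813251649
yaw 0.25 0.6494160433597262 ks (array([15., 16., 17., 18.]), array([272, 276, 278, 283])) [(np.float64(0.1246), np.float64(0.2316)), (np.float64(0.1246), np.float64(0.2318)), (np.float64(0.1241), np.float64(0.2318)), (np.float64(0.1243), np.float64(0.2313))] cen x 0.5678266424087948
front [0.4731 0.305 ]
mid [0.506  0.3134]
back [0.539  0.3218]
```

The scene camera looks back at the robot. The large board is at about (158,247) px and the small one at (250,246). The loose cups are at (166,215) and (210,207), and the caddy with the stored cup is at (348,222). The pink look-alikes lie flat on the counter, so I can ignore them.

```bash
python3 -m creep '[[[0.16,-0.46,0,0,0,-0.054],[0.317,-0.926,0,0,0,-0.107]]]' 0.6 >/dev/null
python3 -m creep '[[[0.16,-0.46,0,0,0,-0.054],[0.317,-0.926,0,0,0,-0.107]]]' >/dev/null
python3 -m creep '[[[0.16,-0.46,0,0,0,-0.054],[0.317,-0.926,0,0,0,-0.107]]]'
python3 -m creep '[[[0.16,-0.46,0,0,0,-0.054],[0.317,-0.926,0,0,0,-0.107]]]' >/dev/null
python3 -m creep '[[[0.16,-0.46,0,0,0,-0.054],[0.317,-0.926,0,0,0,-0.107]]]' >/dev/null
python3 -m creep '[[[0.16,-0.46,0,0,0,-0.054],[0.317,-0.926,0,0,0,-0.107]]]' >/dev/null
python3 -m creep '[[[0.16,-0.46,0,0,0,-0.054],[0.317,-0.926,0,0,0,-0.107],[0.317,-0.926,0,0,0,-0.107],[0.317,-0.926,0,0,0,-0.107]]]'
cat > go.py <<'E'
# prints shift/turn fractions from the present pose to a target: x y z yaw tilt
import sys
from h import *
np.set_printoptions(precision=3,suppress=True)
def target(yaw,tilt):
    n=np.array([np.cos(yaw)*np.cos(tilt),np.sin(yaw)*np.cos(tilt),np.sin(tilt)])
    z=np.array([np.sin(tilt)*np.cos(yaw),np.sin(tilt)*np.sin(yaw),-np.cos(tilt)])
    return R.from_matrix(np.stack([np.cross(n,z),n,z],1))
if __name__=='__main__':
    x,y,z,yaw,tilt=map(float,sys.argv[1:])
    s=manip.read_state();q=s['eef_rot'];cur=R.from_quat([q[1],q[2],q[3],q[0]])
    rv=(target(yaw,tilt)*cur.inv()).as_rotvec()
    print('t',round(s['time_s'],2),'at',s['eef_pos'],'shift',(np.array([x,y,z])-s['eef_pos'])/.12,'turn',rv/(np.pi/2),'F',s['wrist_force'],'w',s['width'],s['gripper_force'])
E
python3 go.py 0.580 -0.328 0.167 -0.235 0.35
```

```text
time_s: 2.65
eef_pos: [0.391, 0.2257, 0.2399]
eef_rot: [0.001, 0.464, 0.886, 0.0]
wrist_force: [0.8, 0.3, 0.2]
width: 0.803
gripper_force: 0.0
time_s: 3.9
eef_pos: [0.5418, -0.2168, 0.2391]
eef_rot: [-0.001, 0.729, 0.684, -0.0]
wrist_force: [0.4, 0.7, -0.4]
width: 0.803
gripper_force: 0.0
t 3.9 at [ 0.542 -0.217  0.239] shift [ 0.318 -0.927 -0.601] turn [-0.034 -0.221 -0.108] F [ 0.411  0.692 -0.417] w 0.8026380576874179 0.0
```

```bash
python3 -m creep '[[[0.16,-0.46,-0.2,-0.017,-0.11,-0.054],[0.32,-0.93,-0.5,-0.034,-0.22,-0.108],[0.32,-0.93,-0.6,-0.034,-0.221,-0.108],[0.32,-0.93,-0.6,-0.034,-0.221,-0.108],[0.32,-0.93,-0.6,-0.034,-0.221,-0.108]]]' >/dev/null
cat >> h.py <<'E'
def wrist():
    s=manip.read_state();p,d=manip.snapshot('wrist');c=manip.get_calibration('wrist')
    v,u=np.mgrid[:420,:560];x=(u-c['cx'])/c['fx'];y=(v-c['cy'])/c['fy'];r=np.hypot(x,y)+1e-9
    ok=(d>0)&(r<1.4);k=np.tan(np.minimum(r,1.4))/r*d
    P=np.stack([x*k,y*k,d],-1);T=np.array(c['T_tool_cam']);Pt=P@T[:3,:3].T+T[:3,3]
    q=s['eef_rot'];Rw=R.from_quat([q[1],q[2],q[3],q[0]]).as_matrix()
    return p,ok,Pt,Pt@Rw.T+s['eef_pos'],s
E
python3 - <<'E'
from h import *
np.set_printoptions(precision=4,suppress=True)
p,ok,Pt,W,s=wrist();cv2.imwrite('pics/w1.png',p[:,:,::-1]);np.savez('w1.npz',ok=ok,Pt=Pt,W=W)
print(s['time_s'],s['eef_pos'])
m=ok&(abs(Pt[...,0])<.09)&(abs(Pt[...,1])<.035)&(Pt[...,2]>.02)&(Pt[...,2]<.075)
v,u=np.nonzero(m);Q=Pt[m];print(len(Q),u.min(),u.max(),v.min(),v.max())
t=Q[Q[:,2]<np.percentile(Q[:,2],3)+.006]
print('top z',np.percentile(Q[:,2],[1,5,10]),'x',np.percentile(t[:,0],[1,99]),'y',np.percentile(t[:,1],[1,10,50,90,99]))
for k in ['board_large_mid','board_large']:print([(r['p'],r['centre']) for r in manip.spot_point('wrist',k)][:2])
E
```

```text
4.525 [ 0.5815 -0.3274  0.1685]
3145 265 284 126 321
top z [0.0437 0.0442 0.0445] x [-0.0617  0.0674] y [-0.0064 -0.0054 -0.0007  0.0041  0.0053]
[]
[(0.72, [0.6297, -0.3422, 0.0266])]
```

View pics/w1.png

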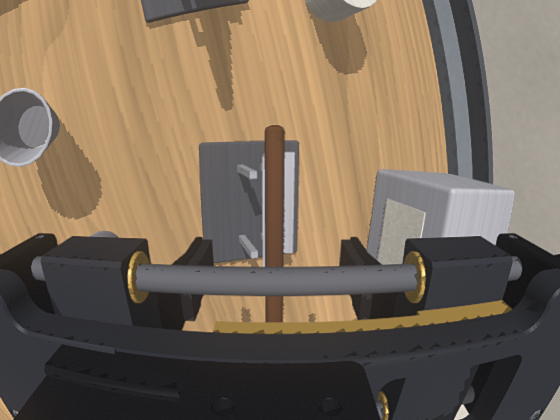

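```bash
python3 -m creep '[[[0.1,-0.024,-0.27,0,0,0],[0.194,-0.047,-0.547,0,0,0],[0.194,-0.047,-0.547,0,0,0],[0.194,-0.047,-0.547,0,0,0]]]'
python3 -m creep '[[[0,0,0,0,0,0],[0,0,0,0,0,0],[0,0,0,0,0,0],[0,0,0,0,0,0],[0,0,0,0,0,0],[0,0,0,0,0,0]]]' -1 30
python3 -m creep '[[[-0.05,0.012,0.15,0,0,0],[-0.15,0.036,0.42,0,0,0],[-0.25,0.06,0.7,0,0,0],[-0.35,0.085,1,0,0,0]]]'
python3 go.py 0.5435 0.3218 0.24 0.24 0
```

```text
time_s: 5.18
eef_pos: [0.6046, -0.3344, 0.1032]
eef_rot: [0.138, 0.773, 0.61, 0.108]
wrist_force: [0.0, -0.3, -0.1]
width: 0.801
gripper_force: 0.0
time_s: 5.92
eef_pos: [0.6041, -0.3344, 0.1018]
eef_rot: [0.137, 0.773, 0.61, 0.108]
wrist_force: [-0.3, 0.4, 0.4]
width: 0.205
gripper_force: 0.0
time_s: 6.42
eef_pos: [0.561, -0.3237, 0.2235]
eef_rot: [0.137, 0.773, 0.61, 0.107]
wrist_force: [0.2, 0.2, -0.8]
width: 0.137
gripper_force: 29.9
t 6.42 at [ 0.561 -0.324  0.223] shift [-0.146  5.379  0.138] turn [0.    0.225 0.299] F [ 0.233  0.18  -0.843] w 0.13683248104054963 29.897742956673028
```

```bash
python3 -m creep '[[[-0.01,0.35,0.02,0,0.012,0.016],[-0.025,0.9,0.025,0,0.0375,0.05]]]' >/dev/null
python3 -m creep '[[[-0.01,0.45,0.02,0,0.019,0.025],[-0.025,0.9,0.025,0,0.0375,0.05]]]' >/dev/null
python3 -m creep '[[[-0.01,0.45,0.02,0,0.019,0.025],[-0.025,0.9,0.025,0,0.0375,0.05]]]' >/dev/null
python3 -m creep '[[[-0.01,0.45,0.02,0,0.019,0.025],[-0.025,0.9,0.025,0,0.0375,0.05]]]' >/dev/null
python3 -m creep '[[[-0.01,0.45,0.02,0,0.019,0.025],[-0.025,0.9,0.025,0,0.0375,0.05]]]' >/dev/null
python3 -m creep '[[[-0.01,0.4,0.02,0,0.019,0.025],[-0.02,0.8,0.02,0,0.0375,0.05],[-0.02,0.88,0.02,0,0.0375,0.05],[-0.02,0.88,0.02,0,0.0375,0.05],[-0.02,0.88,0.02,0,0.0375,0.05]]]'
python3 go.py 0.5435 0.3218 0.24 0.24 0
python3 - <<'E'
from h import *
np.set_printoptions(precision=4,suppress=True)
p,ok,Pt,W,s=wrist();cv2.imwrite('pics/w2.png',p[:,:,::-1]);np.savez('w2.npz',ok=ok,Pt=Pt,W=W)
for k in ['slot_front','slot_middle','slot_back','bay','cup_stored']:print(k,[(round(r['p'],2),np.round(r['centre'],4)) for r in manip.spot_point('wrist',k)][:2])
m=ok&(abs(Pt[...,0])<.11)&(abs(Pt[...,1])<.02)&(Pt[...,2]>-.05)&(Pt[...,2]<.1)
Q=Pt[m];print(len(Q),'board z',np.percentile(Q[:,2],[1,5,50,99]),'x',np.percentile(Q[:,0],[1,99]),'y',np.percentile(Q[:,1],[1,99]))
E
```

```text
time_s: 8.3
eef_pos: [0.5446, 0.3163, 0.2395]
eef_rot: [0.0, 0.617, 0.787, -0.0]
wrist_force: [0.3, -0.4, -2.1]
width: 0.134
gripper_force: 29.9
t 8.3 at [0.545 0.316 0.239] shift [-0.009  0.045  0.004] turn [0.001 0.    0.   ] F [ 0.346 -0.446 -2.071] w 0.13360700890562127 29.89715213770978
slot_front [(0.83, array([0.4759, 0.307 , 0.0147]))]
slot_middle [(0.74, array([0.5073, 0.3101, 0.0106]))]
slot_back []
bay []
cup_stored []
6589 board z [-0.0459 -0.0334 -0.0173  0.0135] x [-0.0183  0.0685] y [-0.0134  0.014 ]
```

View pics/w2.png

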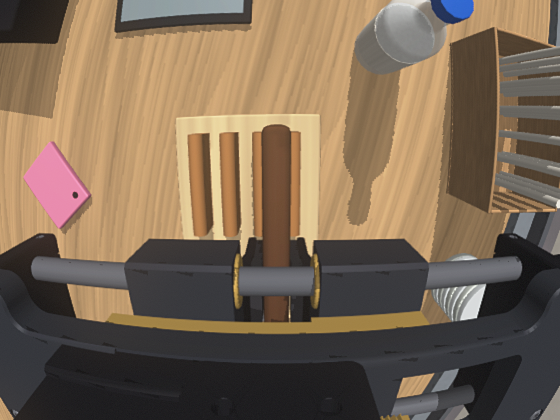

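The held board (columns 262–290) hangs over the back slot, with dividers 3 and 4 showing on both sides. Next I'll measure the dividers and the held board in this view.

```bash
cat > div.py <<'E'
from h import *
import sys
np.set_printoptions(precision=4,suppress=True)
f=np.load(sys.argv[1]);ok,Pt,W=f['ok'],f['Pt'],f['W']
m=ok&(abs(W[...,0]-.51)<.1)&(abs(W[...,1]-.32)<.09)&(W[...,2]>.047)&(W[...,2]<.068);D=W[m];print(len(D),np.percentile(D[:,2],[5,50,98]))
ths=np.arange(.1,.4,.0025);zz=[abs(np.exp(2j*np.pi*(D[:,:2]@[np.cos(t),np.sin(t)])/.034).mean()) for t in ths];th=ths[np.argmax(zz)]
p=D[:,:2]@[np.cos(th),np.sin(th)];q=D[:,:2]@[-np.sin(th),np.cos(th)]
ph=np.angle(np.exp(2j*np.pi*p/.034).mean())*.034/2/np.pi;k=np.round((p-ph)/.034)
print('yaw',th,max(zz))
for i in np.unique(k):
    s=k==i
    if s.sum()>30:print(i,s.sum(),'p',np.percentile(p[s],[2,50,98]),'nom',i*.034+ph,'q',np.percentile(q[s],[1,99]))
E
python3 div.py w2.npz
python3 - <<'E'
from h import *
np.set_printoptions(precision=4,suppress=True)
f=np.load('w2.npz');ok,Pt,W=f['ok'],f['Pt'],f['W']
m=ok&(Pt[...,0]>.025)&(Pt[...,0]<.09)&(abs(Pt[...,1])<.02)&(Pt[...,2]>-.045)&(Pt[...,2]<.1);Q=Pt[m]
print(len(Q),np.percentile(Q[:,2],[1,50,99]),Q[:,0].max())
T=Q[(Q[:,0]>.03)&(Q[:,0]<.06)];T=T[T[:,2]<np.percentile(T[:,2],50)+.003];print('edge z',np.median(T[:,2]),'y',np.percentile(T[:,1],[1,50,99]),np.polyfit(T[:,0],T[:,1],1),np.polyfit(T[:,0],T[:,2],1))
E
```

```text
5015 [0.0515 0.0566 0.0587]
yaw 0.25250000000000017 0.7076711386079024
15.0 1535 p [0.515  0.524  0.5299] nom 0.5227071280749057 q [0.1224 0.2309]
16.0 1591 p [0.5485 0.557  0.5637] nom 0.5567071280749057 q [0.1225 0.2304]
17.0 923 p [0.5823 0.5871 0.5918] nom 0.5907071280749058 q [0.1224 0.2294]
18.0 966 p [0.622  0.6262 0.6317] nom 0.6247071280749058 q [0.1223 0.2299]
3111 [-0.0189 -0.0173 -0.0142] 0.06950341734456639
edge z -0.017342553977215708 y [-0.0055  0.0003  0.0061] [-0.0012  0.0004] [-0.0044 -0.017 ]
```

```bash
python3 -m creep '[[[-0.008,0.05,-0.25,0,0,0.004],[-0.008,0.05,-0.5,0,0,0.004],[-0.008,0.05,-0.68,0,0,0.004],[-0.008,0.05,-0.7,0,0,0.004],[-0.008,0.05,-0.7,0,0,0.004],[-0.008,0.05,-0.7,0,0,0.004]]]'
python3 go.py 0.5437 0.3224 0.11 0.247 0
```

```text
time_s: 9.35
eef_pos: [0.5448, 0.3241, 0.1566]
eef_rot: [0.001, 0.614, 0.789, 0.001]
wrist_force: [0.0, -0.1, -1.5]
width: 0.135
gripper_force: 29.9
t 9.35 at [0.545 0.324 0.157] shift [-0.009 -0.014 -0.388] turn [-0.001  0.002 -0.   ] F [ 0.028 -0.079 -1.511] w 0.13457079889200124 29.897511387825944
```

```bash
python3 -m creep '[[[-0.009,-0.014,-0.08,0,0,0],[-0.009,-0.014,-0.17,0,0,0],[-0.009,-0.014,-0.26,0,0,0],[-0.009,-0.014,-0.33,0,0,0],[-0.009,-0.014,-0.38,0,0,0],[-0.009,-0.014,-0.41,0,0,0],[-0.009,-0.014,-0.41,0,0,0],[-0.009,-0.014,-0.41,0,0,0]]]'
python3 go.py 0.5437 0.3224 0.105 0.247 0
```

```text
time_s: 10.35
eef_pos: [0.5431, 0.3223, 0.1064]
eef_rot: [0.0, 0.614, 0.789, 0.001]
wrist_force: [0.0, 0.3, -1.7]
width: 0.135
gripper_force: 29.9
t 10.35 at [0.543 0.322 0.106] shift [ 0.005  0.001 -0.012] turn [-0.     0.001 -0.   ] F [ 0.041  0.304 -1.675] w 0.13450700699946794 29.89723741527996
```

```bash
python3 -m creep '[[[0,0,-0.008,0,0,0],[0,0,-0.016,0,0,0],[0,0,-0.02,0,0,0],[0,0,-0.02,0,0,0]]]'
```

```text
time_s: 10.85
eef_pos: [0.5433, 0.3221, 0.1049]
eef_rot: [0.001, 0.614, 0.789, 0.001]
wrist_force: [-1.8, -0.8, 5.4]
width: 0.132
gripper_force: 29.9
```

```bash
python3 -m creep '[[[0,0,0,0,0,0],[0,0,0,0,0,0],[0,0,0,0,0,0],[0,0,0.05,0,0,0],[0,0,0.3,0,0,0],[0,0,0.7,0,0,0],[0,0,1,0,0,0]]]' -0.2
python3 go.py 0.5846 -0.0964 0.16 0.011 0.35
```

```text
time_s: 11.72
eef_pos: [0.5433, 0.3224, 0.2259]
eef_rot: [0.001, 0.614, 0.789, 0.001]
wrist_force: [-0.1, -1.1, 0.2]
width: 0.4
gripper_force: 0.0
t 11.72 at [0.543 0.322 0.226] shift [ 0.344 -3.49  -0.549] turn [ 0.028 -0.22  -0.149] F [-0.066 -1.065  0.186] w 0.39991687998640135 0.0
```

```bash
python3 -m creep '[[[0.04,-0.4,0.05,0.003,-0.025,-0.018],[0.086,-0.87,0.1,0.007,-0.055,-0.037]]]' 0.6 >/dev/null
python3 -m creep '[[[0.04,-0.44,0,0.003,-0.027,-0.018],[0.086,-0.87,0,0.007,-0.055,-0.037]]]' >/dev/null
python3 -m creep '[[[0.04,-0.44,0,0.003,-0.027,-0.018],[0.086,-0.87,0,0.007,-0.055,-0.037]]]' >/dev/null
python3 -m creep '[[[0.04,-0.44,-0.2,0.003,-0.027,-0.018],[0.086,-0.87,-0.5,0.007,-0.055,-0.037],[0.086,-0.87,-0.65,0.007,-0.055,-0.037],[0.086,-0.87,-0.65,0.007,-0.055,-0.037],[0.086,-0.87,-0.65,0.007,-0.055,-0.037]]]' >/dev/null
python3 go.py 0.5846 -0.0964 0.1394 0.011 0.35
python3 - <<'E'
from h import *
np.set_printoptions(precision=4,suppress=True)
p,ok,Pt,W,s=wrist();cv2.imwrite('pics/w3.png',p[:,:,::-1]);np.savez('w3.npz',ok=ok,Pt=Pt,W=W)
m=ok&(abs(Pt[...,0])<.09)&(abs(Pt[...,1])<.035)&(Pt[...,2]>.02)&(W[...,2]>.07)
Q=Pt[m];zt=np.percentile(Q[:,2],5);t=Q[Q[:,2]<zt+.005]
print(len(t),'top z',zt,'x',np.percentile(t[:,0],[0,1,99,100]),'y',np.percentile(t[:,1],[1,10,50,90,99]),np.polyfit(t[:,0],t[:,1],1))
p,d=manip.snapshot('scene');cv2.imwrite('pics/s2.png',cv2.resize(p[150:300,270:470,::-1],(800,600)))
W=world('scene',d);P=W.reshape(-1,3)
Q=P[(abs(P[:,0]-.54)<.06)&(abs(P[:,1]-.32)<.1)&(P[:,2]>.075)&(P[:,2]<.2)]
print(len(Q),'top z',np.percentile(Q[:,2],99))
u,s,vt=np.linalg.svd(Q-Q.mean(0),full_matrices=False);n=vt[2]*np.sign(vt[2][0]);a=Q@[-np.sin(.247),np.cos(.247),0];print('n',n,'along',np.percentile(a,[1,99]),'want mid',.3224*np.cos(.247)-.5437*np.sin(.247),Q.mean(0))
E
```

```text
t 13.1 at [ 0.585 -0.095  0.159] shift [-0.001 -0.011 -0.16 ] turn [ 0.001 -0.    -0.001] F [ 0.4   -0.482  0.342] w 0.7949901889193098 0.0
1898 top z 0.06085216267097412 x [-0.0285 -0.0269  0.0476  0.0482] y [-0.0142 -0.0131 -0.0084 -0.0036 -0.0028] [ 0.003  -0.0084]
631 top z 0.1237858052163244
n [0.9666 0.2394 0.0916] along [0.1085 0.246 ] want mid 0.17968271115710474 [0.5489 0.3189 0.1034]
```

View pics/s2.png

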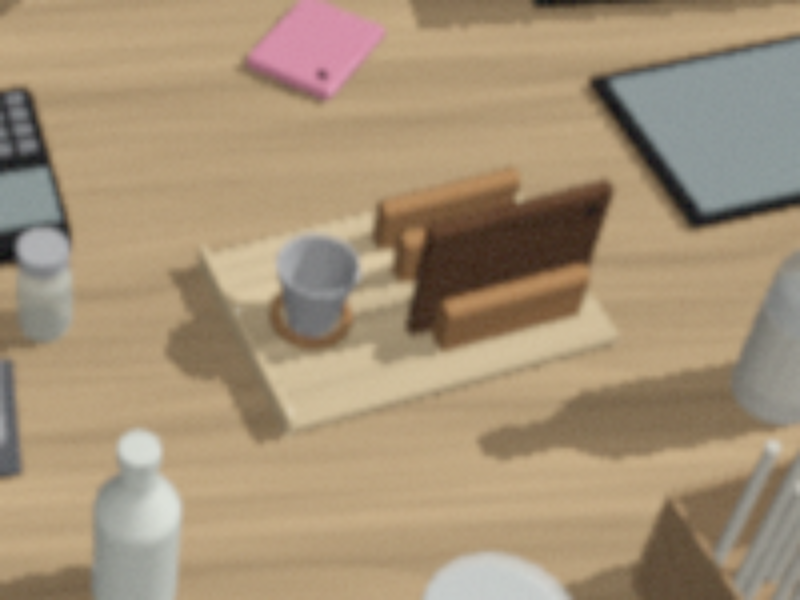

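The large board is upright in the back slot, fully down and centred (crop px 410–610, 185–330). Now I'll pick up the small board.

```bash
python3 -m creep '[[[-0.066,-0.012,-0.024,0,0,0],[-0.03,-0.012,-0.12,0,0,0],[0.05,-0.012,-0.34,0,0,0],[0.13,-0.012,-0.56,0,0,0],[0.151,-0.012,-0.617,0,0,0],[0.151,-0.012,-0.617,0,0,0],[0.151,-0.012,-0.617,0,0,0]]]'
python3 -m creep '[[[0,0,0,0,0,0],[0,0,0,0,0,0],[0,0,0,0,0,0],[0,0,0,0,0,0],[0,0,0,0,0,0],[0,0,0,0,0,0],[0,0,0,0,0,0],[0,0,0,0,0,0],[0,0,0,0,0,0]]]' -1 30
python3 -m creep '[[[-0.05,0,0.14,0,0,0],[-0.15,0,0.42,0,0,0],[-0.25,0,0.7,0,0,0],[-0.35,0,1,0,0,0]]]'
python3 go.py 0.4777 0.306 0.21 0.247 0
```

```text
time_s: 14.08
eef_pos: [0.6023, -0.0969, 0.0844]
eef_rot: [0.123, 0.692, 0.701, 0.123]
wrist_force: [0.2, -0.6, 0.1]
width: 0.804
gripper_force: 0.0
time_s: 15.2
eef_pos: [0.6024, -0.097, 0.0837]
eef_rot: [0.122, 0.692, 0.701, 0.123]
wrist_force: [1.4, 0.2, -0.4]
width: 0.134
gripper_force: 30.0
time_s: 15.7
eef_pos: [0.5584, -0.0965, 0.2049]
eef_rot: [0.121, 0.692, 0.701, 0.122]
wrist_force: [0.4, 0.2, -0.9]
width: 0.134
gripper_force: 30.0
t 15.7 at [ 0.558 -0.096  0.205] shift [-0.672  3.354  0.043] turn [-0.028  0.219  0.148] F [ 0.415  0.23  -0.884] w 0.13364475547433202 29.99916762113571
```

```bash
python3 -m creep '[[[-0.07,0.36,0.02,-0.003,0.02,0.015],[-0.168,0.838,0.02,-0.007,0.055,0.037]]]' >/dev/null
python3 -m creep '[[[-0.08,0.42,0.01,-0.003,0.027,0.018],[-0.168,0.838,0.02,-0.007,0.055,0.037]]]' >/dev/null
python3 -m creep '[[[-0.08,0.42,0.01,-0.003,0.027,0.018],[-0.168,0.838,0,-0.007,0.055,0.037]]]' >/dev/null
python3 -m creep '[[[-0.08,0.42,0.01,-0.003,0.027,0.018],[-0.15,0.76,0,-0.007,0.055,0.037],[-0.168,0.838,0,-0.007,0.055,0.037],[-0.168,0.838,0,-0.007,0.055,0.037],[-0.168,0.838,0,-0.007,0.055,0.037],[-0.168,0.838,0,-0.007,0.055,0.037]]]' >/dev/null
python3 - <<'E'
from h import *
np.set_printoptions(precision=4,suppress=True)
p,ok,Pt,W,s=wrist();np.savez('w4.npz',ok=ok,Pt=Pt,W=W)
m=ok&(Pt[...,0]>.02)&(Pt[...,0]<.09)&(abs(Pt[...,1])<.02)&(Pt[...,2]>-.045)&(Pt[...,2]<.08);Q=Pt[m]
T=Q[(Q[:,0]>.025)&(Q[:,0]<.045)];T=T[T[:,2]<np.percentile(T[:,2],50)+.003];print('edge z',np.median(T[:,2]),'y',np.percentile(T[:,1],[1,50,99]),np.polyfit(T[:,0],T[:,1],1),np.polyfit(T[:,0],T[:,2],1),'xmax',Q[:,0].max())
E
python3 div.py w4.npz; python3 go.py 0.4777 0.306 0.14 0.247 0
```

```text
edge z -0.01474187804864277 y [-0.0052  0.0003  0.0063] [-0.0013  0.0005] [-0.006  -0.0144] xmax 0.050376736737801034
4919 [0.0516 0.0566 0.0642]
yaw 0.24500000000000013 0.5811786156881962
15.0 1508 p [0.5132 0.5205 0.528 ] nom 0.5213630826316692 q [0.1397 0.2349]
16.0 1168 p [0.5476 0.5566 0.5622] nom 0.5553630826316692 q [0.139  0.2358]
17.0 2243 p [0.5803 0.5894 0.6003] nom 0.5893630826316693 q [0.1377 0.2466]
t 17.25 at [0.48  0.304 0.209] shift [-0.017  0.015 -0.571] turn [0.    0.    0.001] F [-0.162 -0.259 -0.182] w 0.13659567994648067 29.999837251380086
```

```bash
python3 -m creep '[[[-0.016,0.015,-0.25,0,0,0.001],[-0.016,0.015,-0.5,0,0,0.001],[-0.016,0.015,-0.65,0,0,0.001],[-0.016,0.015,-0.67,0,0,0.001],[-0.016,0.015,-0.67,0,0,0.001],[-0.016,0.015,-0.67,0,0,0.001],[-0.016,0.015,-0.67,0,0,0.001]]]' >/dev/null
python3 go.py 0.4778 0.3058 0.078 0.247 0
```

```text
t 18.12 at [0.478 0.307 0.129] shift [-0.003 -0.013 -0.424] turn [-0.     0.001 -0.001] F [ 0.019  0.617 -1.922] w 0.13146473834030914 29.99987696763128
```

```bash
python3 -m creep '[[[-0.003,-0.013,-0.1,0,0,0],[-0.003,-0.013,-0.2,0,0,0],[-0.003,-0.013,-0.29,0,0,0],[-0.003,-0.013,-0.36,0,0,0],[-0.003,-0.013,-0.41,0,0,0],[-0.003,-0.013,-0.43,0,0,0],[-0.003,-0.013,-0.44,0,0,0],[-0.003,-0.013,-0.44,0,0,0]]]'
```

```text
time_s: 19.12
eef_pos: [0.4774, 0.3056, 0.0775]
eef_rot: [0.001, 0.614, 0.79, 0.001]
wrist_force: [-3.9, -1.7, 15.7]
width: 0.14
gripper_force: 30.0
```

```bash
python3 -m creep '[[[0,0,0.008,0,0,0],[0,0,0.008,0,0,0],[0,0,0.008,0,0,0],[0,0,0.05,0,0,0],[0,0,0.3,0,0,0],[0,0,0.7,0,0,0],[0,0,1,0,0,0]]]' -0.2
python3 -m creep '[[[-0.03,-0.4,0,0,0,0],[-0.06,-0.86,0,0,0,0]]]' 1 >/dev/null
python3 -m creep '[[[-0.03,-0.43,0,0,0,0],[-0.06,-0.86,0,0,0,0]]]' >/dev/null
python3 -m creep '[[[-0.03,-0.43,0,0,0,0],[-0.06,-0.86,0,0,0,0]]]' >/dev/null
python3 -m creep '[[[-0.03,-0.43,0,0,0,0],[-0.06,-0.86,0,0,0,0]]]' >/dev/null
python3 -m creep '[[[-0.03,-0.43,-0.1,0,0,0],[-0.06,-0.8,-0.2,0,0,0],[-0.06,-0.86,-0.3,0,0,0],[-0.06,-0.86,-0.3,0,0,0],[-0.06,-0.86,-0.3,0,0,0],[-0.06,-0.86,-0.3,0,0,0]]]' >/dev/null
cat > cup.py <<'E'
from h import *
import sys
np.set_printoptions(precision=4,suppress=True)
p,ok,Pt,W,s=wrist();cv2.imwrite(f'pics/{sys.argv[1]}.png',p[:,:,::-1]);np.savez(sys.argv[1]+'.npz',ok=ok,Pt=Pt,W=W)
x,y,z=map(float,sys.argv[2:5])
m=ok&(np.hypot(W[...,0]-x,W[...,1]-y)<.045)&(abs(W[...,2]-z)<.006)
Q=W[m];c,r=cv2.minEnclosingCircle(Q[:,:2].astype(np.float32));print(len(Q),'circle',np.round(c,4),round(r,4),'z',np.percentile(Q[:,2],[50,95]))
A=np.c_[2*Q[:,:2],np.ones(len(Q))];sol=np.linalg.lstsq(A,(Q[:,:2]**2).sum(1),rcond=None)[0];print('lsq',sol[:2],np.sqrt(sol[2]+sol[0]**2+sol[1]**2))
for k in ['cup_a','cup_stored']:print(k,[(round(r['p'],2),np.round(r['centre'],4)) for r in manip.spot_point('wrist',k)][:3])
E
python3 cup.py w5 0.441 -0.211 0.06; python3 go.py 0.441 -0.211 0.061 0.247 0
```

```text
time_s: 20.0
eef_pos: [0.4777, 0.3058, 0.1971]
eef_rot: [0.001, 0.614, 0.789, 0.001]
wrist_force: [0.8, -0.1, -0.1]
width: 0.399
gripper_force: 0.0
1189 circle [ 0.4419 -0.2109] 0.0301 z [0.0599 0.0614]
lsq [ 0.4416 -0.2104] 0.027467585977152008
cup_a [(0.74, array([ 0.4585, -0.3414,  0.0023])), (0.67, array([ 0.4415, -0.2092, -0.0035])), (0.61, array([ 0.3565, -0.1807,  0.001 ]))]
cup_stored []
t 21.9 at [ 0.442 -0.21   0.16 ] shift [-0.005 -0.011 -0.822] turn [ 0.     0.001 -0.002] F [-0.341  1.081  0.199] w 0.9970859646450848 0.0
```

View pics/w5.png

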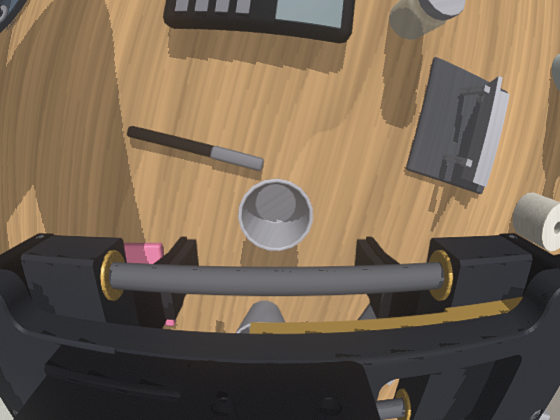

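Cup at px (276,215), lined up between the jaws, with the marker tip at (262,163) clear of the fingers.

```bash
python3 -m creep '[[[0,-0.008,-0.3,0,0,0],[0,-0.008,-0.6,0,0,0],[0,-0.008,-0.78,0,0,0],[0,-0.008,-0.82,0,0,0],[0,-0.008,-0.82,0,0,0],[0,-0.008,-0.82,0,0,0]]]'
python3 -m creep '[[[0,0,0,0,0,0],[0,0,0,0,0,0],[0,0,0,0,0,0],[0,0,0,0,0,0],[0,0,0,0,0,0],[0,0,0,0,0,0]]]' -1 20
```

```text
time_s: 22.65
eef_pos: [0.4419, -0.2117, 0.0618]
eef_rot: [0.001, 0.614, 0.79, 0.0]
wrist_force: [0.4, -0.3, 0.1]
width: 1.001
gripper_force: 0.0
time_s: 23.4
eef_pos: [0.4414, -0.2114, 0.061]
eef_rot: [0.0, 0.614, 0.789, 0.0]
wrist_force: [0.0, 1.5, 2.5]
width: 0.656
gripper_force: 20.0
```

```bash
python3 -m creep '[[[0,0,0.1,0,0,0],[0,0,0.3,0,0,0],[0,0,0.6,0,0,0],[0,0,0.95,0,0,0],[0,0,0.95,0,0,0]]]'
python3 - <<'E'
from h import *
np.set_printoptions(precision=4,suppress=True)
p,ok,Pt,W,s=wrist();cv2.imwrite('pics/w6.png',p[:,:,::-1]);np.savez('w6.npz',ok=ok,Pt=Pt,W=W)
m=ok&(np.hypot(Pt[...,0],Pt[...,1])<.04)&(abs(Pt[...,2])<.012)
Q=Pt[m];print(len(Q),np.percentile(Q,[1,50,99],axis=0))
E
python3 go.py 0.5413 0.1873 0.18 0.247 0
```

```text
time_s: 24.02
eef_pos: [0.443, -0.2126, 0.1782]
eef_rot: [0.004, 0.614, 0.79, 0.0]
wrist_force: [0.1, -0.0, -0.8]
width: 0.655
gripper_force: 20.0
3635 [[-0.028  -0.0362 -0.0113]
 [ 0.0084  0.0004  0.0012]
 [ 0.0292  0.037   0.0116]]
t 24.07 at [ 0.442 -0.212  0.176] shift [0.829 3.326 0.029] turn [ 0.002  0.002 -0.001] F [-1.098  0.13  -1.439] w 0.6573968874634653 19.99982168432325
```

View pics/w6.png

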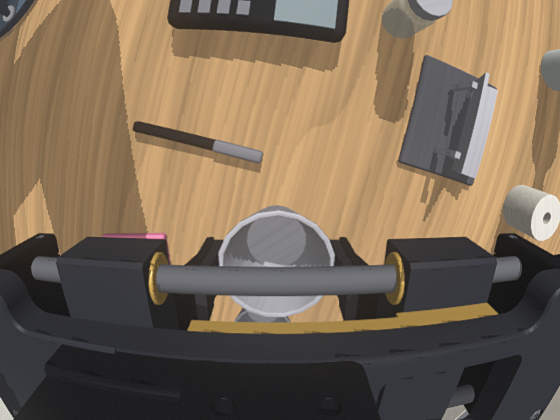

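The cup is held (rim px 218–335, rows 210–310). I'll move it to the bay and check the cup's tilt from the rim plane.

```bash
python3 -m creep '[[[0.09,0.38,0.1,0,0,0],[0.207,0.83,0.15,0,0,0]]]' >/dev/null
python3 -m creep '[[[0.1,0.42,0,0,0,0],[0.207,0.83,0,0,0,0]]]' >/dev/null
python3 -m creep '[[[0.1,0.42,0,0,0,0],[0.207,0.83,0,0,0,0]]]' >/dev/null
python3 -m creep '[[[0.1,0.42,0,0,0,0],[0.19,0.76,0,0,0,0],[0.207,0.83,0,0,0,0],[0.207,0.83,0,0,0,0],[0.207,0.83,0,0,0,0],[0.207,0.83,0,0,0,0]]]' >/dev/null
python3 - <<'E'
from h import *
np.set_printoptions(precision=4,suppress=True)
p,ok,Pt,W,s=wrist();cv2.imwrite('pics/w7.png',p[:,:,::-1])
for f in ['w6',None]:
    if f: d=np.load('w6.npz');o,P=d['ok'],d['Pt']
    else: o,P=ok,Pt
    r=np.hypot(P[...,0],P[...,1]);m=o&(P[...,0]>-.005)&(r<.036)&(abs(P[...,1])<.031)&(r>.02)&(abs(P[...,2])<.02);Q=P[m]
    # rim = min tool z per azimuth bin
    a=np.degrees(np.arctan2(Q[:,0],Q[:,1]));
    for b in range(0,180,20):
        q=Q[(a>=b)&(a<b+20)]
        if len(q)>5:
            e=q[q[:,2]<=np.percentile(q[:,2],8)];print(b,len(q),e.mean(0),np.hypot(*e.mean(0)[:2]))
s2,d2=manip.snapshot('top');W2=world('top',d2);P=W2.reshape(-1,3)
E
python3 go.py 0.5413 0.1873 0.12 0.247 0
```

```text
0 409 [ 0.0088  0.03   -0.0126] 0.03131062608547214
20 202 [ 0.013   0.0251 -0.0004] 0.028224576510231365
40 139 [ 0.0213  0.0187 -0.0004] 0.028378819312268034
60 145 [ 0.0268  0.0097 -0.0005] 0.02848723592216575
80 164 [ 0.0284 -0.0001 -0.0005] 0.028359505002075406
100 141 [ 0.0272 -0.0088 -0.0008] 0.028566035116363055
120 145 [ 0.0225 -0.0175 -0.0007] 0.02847311708214302
140 196 [ 0.0145 -0.0241 -0.0006] 0.028141599229787016
160 437 [ 0.0089 -0.0297 -0.0133] 0.031034740436099
0 414 [ 0.0088  0.03   -0.0122] 0.03126311854277726
20 203 [ 0.0145  0.0247 -0.0004] 0.02867791119936404
40 142 [ 0.0216  0.0185 -0.0005] 0.028439742243659662
60 141 [ 0.0268  0.0106 -0.0004] 0.028767591750106788
80 164 [ 0.0283 -0.0001 -0.0005] 0.028264762601411874
100 143 [ 0.0265 -0.0096 -0.0005] 0.028226437497018485
120 141 [ 0.0211 -0.0185 -0.0008] 0.028040741512580052
140 196 [ 0.0139 -0.0239 -0.0006] 0.02770518736185592
160 442 [ 0.009  -0.0296 -0.0134] 0.03095640767841861
t 25.68 at [0.541 0.186 0.193] shift [ 0.006  0.011 -0.608] turn [ 0.  0. -0.] F [ 0.378  0.531 -0.505] w 0.6519928150473404 19.99994269106537
```

```bash
python3 -m creep '[[[0.01,0.01,-0.2,0,0,0],[0.01,0.01,-0.45,0,0,0],[0.01,0.01,-0.65,0,0,0],[0.01,0.01,-0.76,0,0,0],[0.01,0.01,-0.79,0,0,0],[0.01,0.01,-0.79,0,0,0]]]'
python3 -m creep '[[[0,0,-0.02,0,0,0],[0,0,-0.035,0,0,0],[0,0,-0.05,0,0,0],[0,0,-0.05,0,0,0]]]'
```

```text
time_s: 26.42
eef_pos: [0.5423, 0.1882, 0.0985]
eef_rot: [0.001, 0.614, 0.789, 0.001]
wrist_force: [0.5, -0.5, -0.8]
width: 0.654
gripper_force: 20.0
time_s: 26.92
eef_pos: [0.5422, 0.188, 0.0931]
eef_rot: [0.001, 0.614, 0.79, 0.0]
wrist_force: [-1.6, -0.6, 6.2]
width: 0.654
gripper_force: 20.0
```

```bash
python3 -m creep '[[[0,0,-0.008,0,0,0],[0,0,-0.012,0,0,0],[0,0,-0.012,0,0,0]]]'
python3 -m creep '[[[0,0,0,0,0,0],[0,0,0,0,0,0],[0,0,0,0,0,0],[0,0,0.1,0,0,0],[0,0,0.4,0,0,0],[0,0,0.7,0,0,0],[0,0,0.9,0,0,0],[0,0,0.9,0,0,0],[0,0,0.9,0,0,0]]]' 1
python3 cup.py w8 0.5424 0.188 0.092;python3 go.py 0.4625 -0.3400 0.16 0.247 0
```

```text
time_s: 27.3
eef_pos: [0.5423, 0.1879, 0.0929]
eef_rot: [0.001, 0.614, 0.79, 0.0]
wrist_force: [-3.6, -2.0, 12.2]
width: 0.658
gripper_force: 20.0
time_s: 28.42
eef_pos: [0.5411, 0.1881, 0.198]
eef_rot: [-0.0, 0.614, 0.789, -0.0]
wrist_force: [0.0, 0.4, -0.4]
width: 0.999
gripper_force: 0.0
1136 circle [0.5424 0.1878] 0.0299 z [0.0919 0.0935]
lsq [0.5422 0.1884] 0.027443631803658608
cup_a [(0.58, array([0.5427, 0.1925, 0.0309]))]
cup_stored []
t 28.57 at [0.541 0.188 0.197] shift [-0.654 -4.401 -0.31 ] turn [ 0.    -0.001 -0.001] F [-0.588 -0.732 -0.632] w 0.9989810288714482 0.0
```

Nested fully: the rim is at 92 mm, centred at (0.542, 0.188). Next, the second cup.

```bash
python3 -m creep '[[[-0.06,-0.4,0,0,0,0],[-0.13,-0.88,0,0,0,0]]]' >/dev/null
python3 -m creep '[[[-0.065,-0.44,0,0,0,0],[-0.13,-0.88,0,0,0,0]]]' >/dev/null
python3 -m creep '[[[-0.065,-0.44,0,0,0,0],[-0.13,-0.88,0,0,0,0]]]' >/dev/null
python3 -m creep '[[[-0.065,-0.44,0,0,0,0],[-0.13,-0.88,0,0,0,0]]]' >/dev/null
python3 -m creep '[[[-0.065,-0.44,-0.1,0,0,0],[-0.13,-0.8,-0.25,0,0,0],[-0.13,-0.88,-0.31,0,0,0],[-0.13,-0.88,-0.31,0,0,0],[-0.13,-0.88,-0.31,0,0,0],[-0.13,-0.88,-0.31,0,0,0]]]' >/dev/null
python3 cup.py w9 0.463 -0.34 0.06; python3 go.py 0.463 -0.340 0.061 0.247 0
```

```text
1208 circle [ 0.4619 -0.3392] 0.03 z [0.0599 0.0614]
lsq [ 0.462  -0.3388] 0.027499922451777525
cup_a [(0.59, array([ 0.4596, -0.3407, -0.0003]))]
cup_stored []
t 30.48 at [ 0.464 -0.339  0.162] shift [-0.011 -0.008 -0.841] turn [ 0.     0.001 -0.002] F [ 0.157 -1.085  0.017] w 0.997368324132688 0.0
```

```bash
python3 -m creep '[[[-0.018,-0.002,-0.3,0,0,0],[-0.018,-0.002,-0.6,0,0,0],[-0.018,-0.002,-0.8,0,0,0],[-0.018,-0.002,-0.84,0,0,0],[-0.018,-0.002,-0.84,0,0,0],[-0.018,-0.002,-0.84,0,0,0]]]'
python3 -m creep '[[[0,0,0,0,0,0],[0,0,0,0,0,0],[0,0,0,0,0,0],[0,0,0,0,0,0],[0,0,0,0,0,0],[0,0,0,0,0,0]]]' -1 20
python3 -m creep '[[[0,0,0.1,0,0,0],[0,0,0.3,0,0,0],[0,0,0.6,0,0,0],[0,0,0.95,0,0,0],[0,0,0.95,0,0,0]]]'
python3 go.py 0.5424 0.188 0.2 0.247 0
```

```text
time_s: 31.22
eef_pos: [0.4624, -0.3406, 0.0618]
eef_rot: [0.001, 0.614, 0.79, 0.0]
wrist_force: [-0.1, -0.2, 0.1]
width: 1.002
gripper_force: 0.0
time_s: 31.98
eef_pos: [0.4618, -0.3401, 0.0607]
eef_rot: [0.0, 0.614, 0.789, 0.0]
wrist_force: [0.9, -0.2, 1.6]
width: 0.657
gripper_force: 20.4
time_s: 32.6
eef_pos: [0.4634, -0.3417, 0.1785]
eef_rot: [0.004, 0.614, 0.79, -0.0]
wrist_force: [0.3, -0.2, -1.0]
width: 0.66
gripper_force: 20.4
t 32.6 at [ 0.463 -0.342  0.178] shift [0.658 4.414 0.179] turn [ 0.004  0.004 -0.001] F [ 0.347 -0.228 -1.026] w 0.6597401898656892 20.35806514089927
```

```bash
python3 -m creep '[[[0.06,0.38,0.1,0,0,0],[0.13,0.88,0.18,0,0,0]]]' >/dev/null
python3 -m creep '[[[0.065,0.44,0,0,0,0],[0.13,0.88,0,0,0,0]]]' >/dev/null
python3 -m creep '[[[0.065,0.44,0,0,0,0],[0.13,0.88,0,0,0,0]]]' >/dev/null
python3 -m creep '[[[0.065,0.44,0,0,0,0],[0.13,0.88,0,0,0,0]]]' >/dev/null
python3 -m creep '[[[0.065,0.44,0,0,0,0],[0.12,0.8,0,0,0,0],[0.13,0.87,0,0,0,0],[0.13,0.87,0,0,0,0],[0.13,0.87,0,0,0,0],[0.13,0.87,0,0,0,0]]]' >/dev/null
python3 go.py 0.5424 0.188 0.118 0.247 0
```

```text
t 34.35 at [0.54  0.185 0.196] shift [ 0.023  0.021 -0.651] turn [ 0.  0. -0.] F [-0.226  0.703 -1.512] w 0.6564575076980479 20.36062970990315
```

```bash
python3 -m creep '[[[0.022,0.02,-0.2,0,0,0],[0.022,0.02,-0.4,0,0,0],[0.022,0.02,-0.56,0,0,0],[0.022,0.02,-0.63,0,0,0],[0.022,0.02,-0.65,0,0,0],[0.022,0.02,-0.65,0,0,0]]]'
python3 -m creep '[[[0,0,-0.02,0,0,0],[0,0,-0.035,0,0,0],[0,0,-0.05,0,0,0],[0,0,-0.055,0,0,0],[0,0,-0.055,0,0,0]]]'
```

```text
time_s: 35.1
eef_pos: [0.5428, 0.189, 0.1187]
eef_rot: [0.001, 0.614, 0.789, 0.001]
wrist_force: [-0.9, -0.3, -1.3]
width: 0.655
gripper_force: 20.4
time_s: 35.72
eef_pos: [0.5426, 0.189, 0.1128]
eef_rot: [0.001, 0.614, 0.79, 0.0]
wrist_force: [-1.7, -0.5, 6.6]
width: 0.66
gripper_force: 20.4
```

```bash
python3 -m creep '[[[0,0,-0.008,0,0,0],[0,0,-0.012,0,0,0],[0,0,-0.012,0,0,0]]]'
python3 -m creep '[[[0,0,0,0,0,0],[0,0,0,0,0,0],[0,0,0,0,0,0],[0,0,0.1,0,0,0],[0,0,0.4,0,0,0],[0,0,0.7,0,0,0],[0,0,0.9,0,0,0],[0,0,0.9,0,0,0]]]' 1
python3 cup.py w10 0.5424 0.188 0.112
python3 -m creep '[[[-0.2,-0.4,0,0,0,0],[-0.4,-0.9,0,0,0,0]]]' >/dev/null
python3 -m creep '[[[-0.2,-0.4,0,0,0,0],[-0.3,-0.9,0,0,0,0],[-0.3,-0.9,0,0,0,0]]]' >/dev/null
python3 - <<'E'
from h import *
np.set_printoptions(precision=4,suppress=True)
p,d=manip.snapshot('scene');cv2.imwrite('pics/s3.png',p[:,:,::-1]);a=p[150:300,270:470,::-1]
cv2.imwrite('pics/s3c.png',np.hstack([cv2.resize(p[:,:,::-1],(400,300)),cv2.resize(a,(400,300))]))
P=world('scene',d).reshape(-1,3)
Q=P[(abs(P[:,0]-.48)<.03)&(abs(P[:,1]-.306)<.08)&(P[:,2]>.07)&(P[:,2]<.2)]
a=Q@[-np.sin(.247),np.cos(.247),0];print('small',len(Q),np.percentile(Q[:,2],98),np.percentile(a,[1,99]),'want mid',.3058*np.cos(.247)-.4778*np.sin(.247))
for q in ['shaker','marker','sauce_bottle','paper_roll','terminal']:print(q,[(round(r['p'],2),np.round(r['centre'],3)) for r in manip.spot_point('scene',q)][:1])
print(manip.read_state()['time_s'])
E
```

```text
time_s: 36.1
eef_pos: [0.5427, 0.1889, 0.1126]
eef_rot: [0.001, 0.614, 0.79, 0.0]
wrist_force: [-2.2, -2.2, 14.1]
width: 0.654
gripper_force: 20.4
time_s: 37.1
eef_pos: [0.5438, 0.1895, 0.2207]
eef_rot: [0.002, 0.614, 0.79, 0.002]
wrist_force: [-0.2, 0.4, -0.0]
width: 1.0
gripper_force: 0.0
1148 circle [0.5427 0.1888] 0.03 z [0.112  0.1135]
lsq [0.5427 0.1893] 0.027523432855935847
cup_a [(0.94, array([0.5416, 0.188 , 0.0527]))]
cup_stored [(0.41, array([ 0.5241,  0.2614, -0.0037])), (0.37, array([0.5419, 0.321 , 0.0153]))]
small 248 0.09387206188658861 [0.1288 0.226 ] want mid 0.17969881048456446
shaker [(0.58, array([ 0.521, -0.   ,  0.001]))]
marker [(0.61, array([ 0.351, -0.181, -0.001]))]
sauce_bottle [(0.85, array([0.748, 0.04 , 0.004]))]
paper_roll [(0.62, array([ 0.746, -0.152,  0.002]))]
terminal [(0.88, array([ 0.377, -0.024, -0.001]))]
38.175
```

View pics/s3c.png

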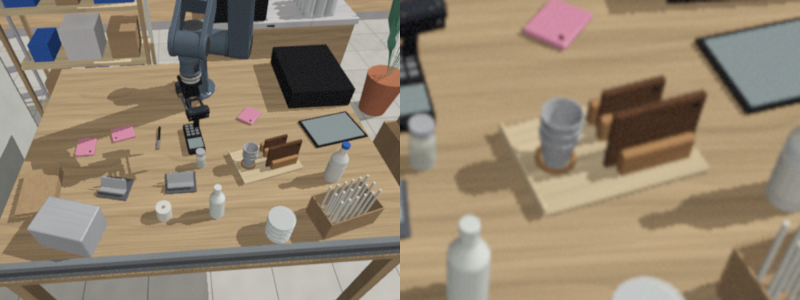

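The picture shows both boards standing in the back and front slots with the middle one empty (right half, px 600–705). The three cups are stacked upright (px 560,135), and everything else is where it was.

```bash
python3 -c "from workcell import manip; print(manip.sign_off())"
```

```text
the job is handed in; nothing more can be done
None
```

The job is done and handed in at about 38 s: the large board is in the back slot, the small one in the front slot, the middle slot is empty, both cups are nested fully home on the stored cup, and nothing else shifted in the final check.

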